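# Strip the tube rotator's shaft into the wash tray

### The job

The tube rotator needs a wash: slide the red stop collar off the free end of its shaft and set it down gently in the blue wash tray. Then slide the white spacer off the same end and set it in the blue tray too, so that both lie side by side on the tray's floor, let go and at rest.

Things in the scene. Friction and masses are not known exactly. Their poses are not given: they have to be found in the camera images.
- rotator: White tube rotator, fixed; housing 130 x 140 mm, 135 mm high. A level, fixed, square dark shaft (12 x 12 mm) sticks out along the body's -y axis, its axis 105 mm above the counter; bare from a grey disc (68 mm wide, 84 mm from the origin) to its free end, 260 mm from the origin. Origin: middle of the underside, at counter height, below the shaft's line; z up. Place and yaw vary.
- collar: Red stop collar, the outer part on the shaft (200 to 230 mm from the rotator's origin): block 48 x 48 mm, 26 mm along the shaft, 22 mm square hole right through along its y. 60 g, not clamped: hangs with its middle 5 mm below the shaft's axis; raising it 5 mm centres it. Origin: middle of the block. Starts square to the shaft. The like collar in the yellow tray is not part of the job.
- spacer: White plastic spacer on the shaft between collar and housing (130 to 155 mm from the rotator's origin): block 42 x 42 mm, 36 mm along the shaft, 22 mm square hole right through along its y. 50 g, not clamped: hangs with its middle 5 mm below the shaft's axis; raising it 5 mm centres it. Origin: middle of the block. Starts square to the shaft.
- wash_tray: Blue plastic open tray, fixed, empty, 240 (its x) x 160 mm (its y) outside, walls 4 mm thick, rim 28 mm and floor 4 mm above the counter. Origin: centre of its underside, at counter height; z up. Beside it stands a like yellow tray; which of the two is nearer to the rotator varies.
Things that resemble listed ones, but are neither listed nor needed, are in the scene too. Several things have the shape of the spacer; the one meant has the colours described above.

How it is judged:
On the way:
1. the red stop collar rests in the blue wash tray, let go, while the white spacer is still on the shaft (x of collar in the frame of wash_tray between -0.112 and 0.112 m and y of collar in the frame of wash_tray between -0.072 and 0.072 m and z of collar in the frame of wash_tray between 0 and 0.045 m and linear speed of collar below 0.03 m/s and contact force between collar and the fingers below 0.2 N and x of spacer in the frame of rotator between -0.02 and 0.02 m and y of spacer in the frame of rotator above -0.26 m and z of spacer in the frame of rotator above 0.085 m), for 0.2 s.
At the end, for the whole second after the job is handed in: The red collar and the white spacer both lie on the blue tray's floor, side by side, let go and at rest: each one's middle inside the walls (within 112 mm of the tray's middle lengthwise, 72 mm across) and under 45 mm above the counter (x of collar in the frame of wash_tray between -0.112 and 0.112 m and y of collar in the frame of wash_tray between -0.072 and 0.072 m and z of collar in the frame of wash_tray between 0 and 0.045 m and linear speed of each of collar, spacer below 0.03 m/s and contact force between each of collar, spacer and the fingers below 0.2 N and x of spacer in the frame of wash_tray between -0.112 and 0.112 m and y of spacer in the frame of wash_tray between -0.072 and 0.072 m and z of spacer in the frame of wash_tray between 0 and 0.045 m); the robot touches nothing.
It fails at once if the stop collar is let go high over the blue tray (its middle more than 90 mm above the counter) (x of collar in the frame of wash_tray between -0.115 and 0.115 m and y of collar in the frame of wash_tray between -0.075 and 0.075 m and z of collar in the frame of wash_tray above 0.09 m and contact force between collar and the fingers below 0.05 N).
It fails at once if the spacer is let go high over the blue tray (its middle more than 90 mm above the counter) (x of spacer in the frame of wash_tray between -0.115 and 0.115 m and y of spacer in the frame of wash_tray between -0.075 and 0.075 m and z of spacer in the frame of wash_tray above 0.09 m and contact force between spacer and the fingers below 0.05 N).
It also fails if it takes over 61 s, if anything falls off the work surface, if the arm or the gripper's body presses on something with over 40 N, if the wrist force passes 120 N, or if a joint passes its speed limit or range.

### The arm

A 6-joint arm with a two-finger parallel gripper is mounted at the origin on the work surface. World frame = base frame: x ahead of the robot, y to its left, z up, the work surface at z = 0. Lengths are in m, angles in rad, forces in N, time in s.
With the tool pointing down it reaches from about 0.275 to 0.975 m from the base axis. Payload 8.4 kg.
Tool frame: the origin (TCP) lies midway between the tips of the shut fingers; the grasp point (between the pads) lies 19 mm behind it; z points along the fingers, y is the direction in which the jaws open and shut (so a half turn about z gives the same grasp; the last joint's range is limited). The gripper opens to 92 mm and grips with 3 to 60 N. Pads are 20 mm wide; open, the fingers measure 128 mm over their backs; the gripper's body (75 mm by 189 mm) begins 69 mm behind the grasp point.
Start: joints at [1.281, 0.353, 1.633, -0, 1.155, -0.002], TCP at [0.177, 0.599, 0.215] pointing down, gripper open.
Joint ranges: [-2.63, 2.63], [-0.92, 2.1], [0.06, 2.66], [-1.3, 4.44], [0, 2.69], [-3.02, 3.02]. Speed limits (rad/s): [2.22, 2.22, 2.79, 3.14, 3.14, 3.14].

### API

Orientations are given as a 3x3 rotation matrix whose columns are the frame's x, y, z axes.
In Python, from plant import bot gives the robot as it stands. The module is installed in compiled form; this text tells all that it offers.
- The arm moves only by the tool play_rows, never from a script. Its argument "steps" is a list of rows, each a list of 3 entries, a list of its own where there are three numbers: the shift along the tool's x, y, z each as a share of 0.5 m, from -1 to 1, then the turn, a rotation vector about the tool's x, y, z each as a share of 90 degrees, from -1 to 1, then the closure, from -1 (fully open) to 1 (shut). In form: [[[dx, dy, dz], [rx, ry, rz], hand], ...]. A call has 1 to 12 rows; each row is the pose to reach, as a shift and turn from the pose measured when the call began, along the tool's axes at that moment; what a row does not reach only later rows make up. A row lasts 1/10 s, in which the tool goes at most 50 mm and 8.59 degrees, less where a joint would pass 70% of its speed; a pose out of reach is approached as far as the arm can. A call with a number of a shift or a turn outside -1 to 1 is refused whole. A call with a gripper value outside its range is refused whole. The fingers move at their own pace and stop on an object; the grip force is fixed at half the most. Time passes only in rows, so rows that repeat a pose let the fingers close. It gives the time, the measured TCP pose, the force and the opening at its end, in the units of the state.
- bot.sense(): the state, without advancing time (a new reading comes with each control period).
- bot.grab_frame(name): name is "scene" or "top" or "wrist"; returns a dict with "color" (384x512x3 uint8, red, green, blue), "vfov" (degrees; the focal length in pixels is half the picture's height over the tangent of half this angle, whatever the lens; pixels are square), "cx", "cy" (the principal point, pixels), "eye" and "rotation" of the camera in the world. Camera axes: x right, y down, z forward; pixel columns grow to the right and rows downward; lengths in m; the calibration is good to about 2 mm. A picture is of the moment at which its call begins. There is no depth.
- bot.close_job(): hands the job in, once; it reports no verdict.
The state is a dict: "time_s": time; "q": joint angles; "joint_vel": joint speeds; "tau": joint torques, N m; "eef_pos": TCP position; "orientation": TCP orientation; "wrist_force": force on the tool from outside, world axes, zero at the start; "moment": the same for the moment, N m; "grip_width": finger opening in m.
Only numpy, scipy, OpenCV 4.12 (cv2) and the standard library are available. Lean on these libraries where they do the work, as an engineer would, in place of code of your own. Each camera call takes 0.05 s, during which the arm holds its last target.

## Working session

There is one attempt and no reset: what is moved stays moved. The work goes in short steps, Python scripts to look and compute and a tool call to move; the robot and the scene stay as the last step left them, time stands still between calls to the robot, and variables do not carry over. Pictures are saved under pics/ and viewed, and the job is handed in when it is done.

Besides the shell and the picture viewer there is one more tool, called after "Request:" in YAML: its name, and indented under it one key for each argument. play_rows: Moves the arm, as the interface text tells. Shift numbers are shares of 0.5 m and turn numbers shares of 90 degrees, none past 1 either way. Its arguments: {"type":"object","properties":{"steps":{"type":"array"}},"required":["steps"]}

```bash
mkdir -p pics
cat > h.py <<'E'
import numpy as np, cv2
from plant import bot
def snap(n,f):
    r=bot.grab_frame(n); cv2.imwrite(f'pics/{f}.png',r['color'][:,:,::-1]); 
    np.savez(f'pics/{f}.npz',**{k:np.array(v) for k,v in r.items()}); return r
def load(f): return dict(np.load(f'pics/{f}.npz'))
def foc(r): return 192/np.tan(np.radians(float(r['vfov']))/2)
def proj(r,p):
    c=np.array(r['rotation']).T@(np.array(p)-r['eye']); f=foc(r); return np.array([r['cx']+f*c[0]/c[2], r['cy']+f*c[1]/c[2]])
def ray(r,u,v):
    f=foc(r); return np.array(r['rotation'])@np.array([(u-r['cx'])/f,(v-r['cy'])/f,1])
def atz(r,u,v,z):
    d=ray(r,u,v); return np.array(r['eye'])+d*(z-r['eye'][2])/d[2]
E
python3 - <<'E'
from h import *
np.set_printoptions(precision=4,suppress=True)
for n in ['scene','top','wrist']:
    r=snap(n,n+'0'); print(n,r['vfov'],r['cx'],r['cy'],r['eye'],np.array(r['rotation']).tolist())
print(bot.sense())
E
```

```text
scene 54.50373985264738 254.84890309423025 186.41364574133982 [0.9383 0.4922 0.7443] [[-0.785875545163328, 0.46105186484348964, -0.4121053329412061], [0.6183835484522809, 0.5846459666861238, -0.5251579578005208], [-0.0011893350274103948, -0.6675479545036359, -0.7445658559994571]]
top 49.67563006963342 258.2123379980382 180.28292656223238 [0.5299 0.0022 1.1066] [[0.009828485144732862, -0.9989753190999854, 0.04417819268419694], [-0.9997901156096545, -0.00902309125934763, 0.018393165941708756], [-0.01797569495161493, -0.04434969732938152, -0.9988543330925678]]
wrist 67.29906068069461 261.19760516329956 195.2737084492727 [0.1044 0.6201 0.3834] [[0.2847886833360239, 0.9232176207168938, 0.2580012221706905], [0.958588002337123, -0.273686970361497, -0.07876854721059195], [-0.002108937897629285, 0.26974926700953455, -0.9629282867009159]]
{'time_s': 0.15, 'q': array([ 1.2806,  0.3535,  1.6339,  0.    ,  1.1552, -0.0024]), 'joint_vel': array([-0.0004, -0.0027, -0.0032, -0.0001,  0.0011, -0.0009]), 'tau': array([ -0.0007, -59.4202, -33.4472,   0.0697,   0.0205,  -0.0001]), 'eef_pos': array([0.1773, 0.5989, 0.214 ]), 'orientation': array([[-0.9589,  0.2839, -0.0003],
       [ 0.2839,  0.9589, -0.001 ],
       [ 0.    , -0.0011, -1.    ]]), 'wrist_force': array([-0.0211, -0.0071, -0.0442]), 'moment': array([0.0444, 0.0254, 0.0185]), 'grip_width': 0.09192037017751734}
```

View pics/scene0.png

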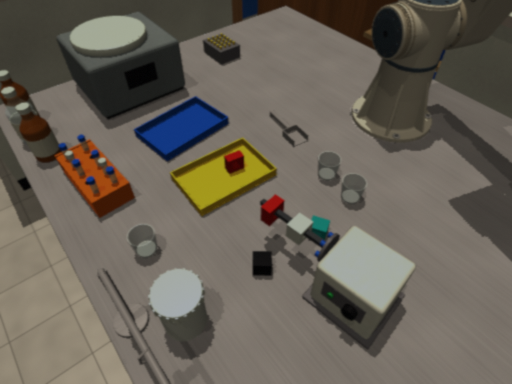

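View pics/top0.png

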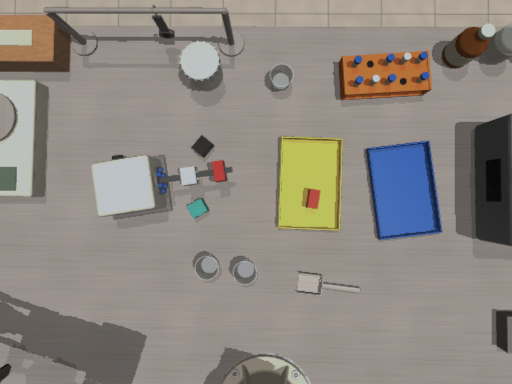

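The top view shows the rotator at (124,186) with its shaft running right, the white spacer at (188,176), the red collar at (219,171), the yellow tray at (310,184) and the blue tray at (403,190). Next, enlarged crops.

Run:
```python
import cv2
a=cv2.imread('pics/top0.png')
cv2.imwrite('pics/c1.png',cv2.resize(a[130:230,80:245],None,fx=4.8,fy=4.8,interpolation=cv2.INTER_CUBIC))
cv2.imwrite('pics/c2.png',cv2.resize(a[130:250,355:455],None,fx=5,fy=5,interpolation=cv2.INTER_CUBIC))
b=cv2.imread('pics/scene0.png')
cv2.imwrite('pics/c3.png',cv2.resize(b[180:280,240:370],None,fx=6,fy=6,interpolation=cv2.INTER_CUBIC))
```

```text
(no output)
```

View pics/c1.png

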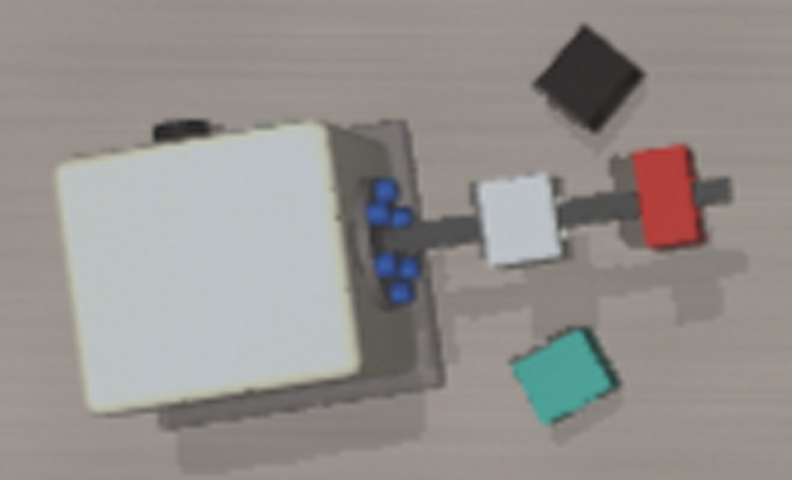

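View pics/c2.png

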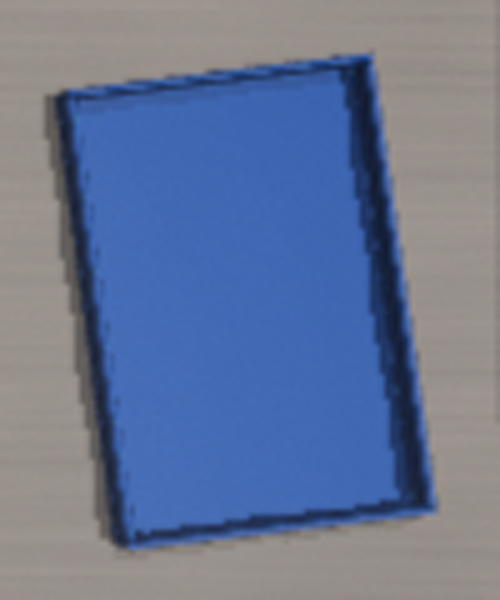

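View pics/c3.png

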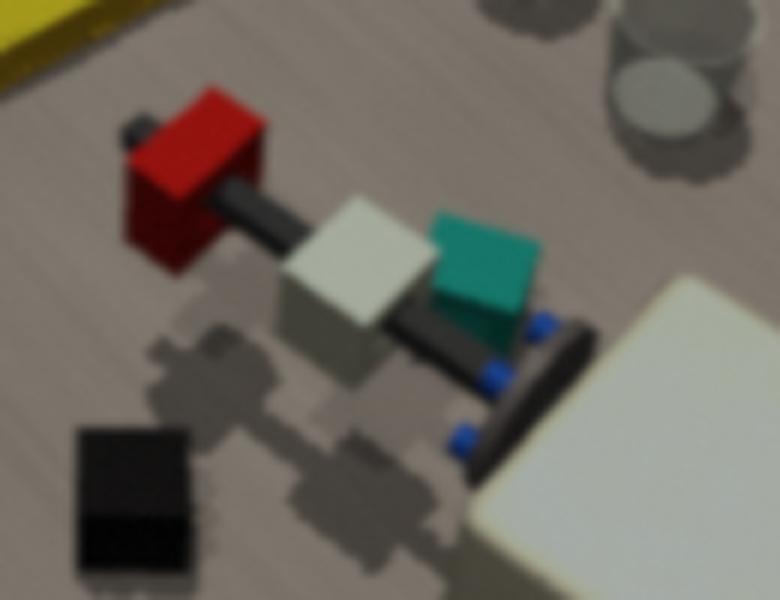

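Run:
```python
from h import *
np.set_printoptions(precision=4,suppress=True)
r=load('top0'); s=load('scene0')
c1=lambda x,y:((x+.5)/4.8-.5+80,(y+.5)/4.8-.5+130)
c2=lambda x,y:((x+.5)/5-.5+355,(y+.5)/5-.5+130)
c3=lambda x,y:((x+.5)/6-.5+240,(y+.5)/6-.5+180)
def q(n,r,pts,z,f):
    P=np.array([atz(r,*f(*p),z) for p in pts]); 
    print(n,P[:,:2].tolist(),'mean',P.mean(0)); 
    print('  edges',np.linalg.norm(np.roll(P,-1,0)-P,axis=1),'ang',[np.degrees(np.arctan2(*(e[1::-1]))) for e in np.roll(P,-1,0)-P])
q('collar',r,[(632,155),(686,145),(705,240),(650,249)],.124,c1)
q('spacer',r,[(478,183),(550,174),(562,258),(490,268)],.121,c1)
q('end',r,[(732,179),(732,203)],.111,c1)
q('tray',r,[(63,93),(372,55),(435,510),(122,547)],.028,c2)
q('house',r,[(57,165),(325,123),(358,375),(92,413)],.135,c1)
q('collarS',s,[(128,158),(212,88),(267,124),(180,198)],.124,c3)
q('spacerS',s,[(283,268),(359,196),(441,255),(363,326)],.121,c3)
```

```text
collar [[0.6161633116151525, 0.13245893322790336], [0.6213575052097063, 0.10569584530538227], [0.5742855167824497, 0.09563567907042439], [0.5695815121585585, 0.12283774470297161]] mean [0.5953 0.1142 0.124 ]
  edges [0.0273 0.0481 0.0276 0.0476] ang [np.float64(-79.01655309192132), np.float64(-167.93630537252602), np.float64(99.81102783397792), np.float64(11.669994134136132)]
spacer [[0.6018119227656364, 0.20949746336336703], [0.6066064052985138, 0.1736166632725737], [0.5648308975465479, 0.16694021807340537], [0.5595299902852896, 0.20273773337338474]] mean [0.5832 0.1882 0.121 ]
  edges [0.0362 0.0423 0.0362 0.0428] ang [np.float64(-82.38907811048138), np.float64(-170.91993490792117), np.float64(98.42316577437995), np.float64(9.08316942429683)]
end [[0.6056392429873795, 0.0837069987629686], [0.5935724616529531, 0.08355463933251595]] mean [0.5996 0.0836 0.111 ]
  edges [0.0121 0.0121] ang [np.float64(-179.27660175202377), np.float64(0.7233982479762261)]
tray [[0.6636446681591345, -0.26054020367771613], [0.6846730604498137, -0.4202060734554013], [0.449918064145172, -0.45038530010567646
[... 671 characters left out ...]
], [0.574672047798291, 0.10005077674682739], [0.570166432612812, 0.12538752785723223], [0.616331628432494, 0.13190950338928548]] mean [0.5951 0.116  0.124 ]
  edges [0.0452 0.0257 0.0466 0.0255] ang [np.float64(-171.6417849157406), np.float64(100.08345617727598), np.float64(8.041230418290978), np.float64(-83.155644063145)]
spacerS [[0.6064201167079003, 0.17538876179554613], [0.564680748067204, 0.1685258415603823], [0.560002625892307, 0.20495551286849556], [0.6012264801340916, 0.21001779710726376]] mean [0.5831 0.1897 0.121 ]
  edges [0.0423 0.0367 0.0415 0.035 ] ang [np.float64(-170.66279062686007), np.float64(97.31759871964094), np.float64(7.000864524178287), np.float64(-81.47039739552073)]
```

```bash
cat >> h.py <<'E'
from scipy.spatial.transform import Rotation as Ro
def yawR(deg):
    a=np.radians(deg); y=np.array([np.cos(a),np.sin(a),0]); z=np.array([0,0,-1.]); return np.c_[np.cross(y,z),y,z]
def row(p,R=None):
    s=bot.sense(); R0=s['orientation']; R=R0 if R is None else R
    d=R0.T@(np.array(p)-s['eef_pos'])/.5; t=Ro.from_matrix(R0.T@R).as_rotvec()/(np.pi/2)
    print(np.round(d,4).tolist(),np.round(t,4).tolist())
def st():
    s=bot.sense(); print(round(s['time_s'],2),s['eef_pos'].round(4),s['wrist_force'].round(2),s['grip_width'].round(4),'yaw',np.degrees(np.arctan2(s['orientation'][1,1],s['orientation'][0,1])).round(2))
E
python3 - <<'E'
from h import *
row([.53,.2,.215],yawR(9.3))
E
```

```text
[-0.9029, -0.5648, -0.0013] [-0.0006, 0.0004, 0.7134]
```

Request:
play_rows:
  steps:
    - [[-0.9,-0.565,0],[0,0,0.713],-1]
    - [[-0.9,-0.565,0],[0,0,0.713],-1]
    - [[-0.9,-0.565,0],[0,0,0.713],-1]
    - [[-0.9,-0.565,0],[0,0,0.713],-1]
    - [[-0.9,-0.565,0],[0,0,0.713],-1]
    - [[-0.9,-0.565,0],[0,0,0.713],-1]
    - [[-0.9,-0.565,0],[0,0,0.713],-1]
    - [[-0.9,-0.565,0],[0,0,0.713],-1]
    - [[-0.9,-0.565,0],[0,0,0.713],-1]
    - [[-0.9,-0.565,0],[0,0,0.713],-1]
    - [[-0.9,-0.565,0],[0,0,0.713],-1]
    - [[-0.9,-0.565,0],[0,0,0.713],-1]

```text
time_s: 1.35
eef_pos: [0.5308, 0.1974, 0.2141]
orientation: [[-0.159, 0.987, 0.0], [0.987, 0.159, -0.002], [-0.002, 0.0, -1.0]]
wrist_force: [0.3, 1.3, 0.1]
grip_width: 0.0918
```

Run:
```python
from h import *
st()
row([.595,.115,.2],yawR(9.3))
```

```text
Traceback (most recent call last):
  File "h.py", line 22, in st
    s=bot.sense(); print(round(s['time_s'],2),s['eef_pos'].round(4),s['wrist_force'].round(2),s['grip_width'].round(4),'yaw',np.degrees(np.arctan2(s['orientation'][1,1],s['orientation'][0,1])).round(2))
                                                                                              ^^^^^^^^^^^^^^^^^^^^^
AttributeError: 'float' object has no attribute 'round'
```

```bash
sed -i "s/s\['grip_width'\].round(4)/round(s['grip_width'],4)/" h.py
python3 - <<'E'
from h import *
st()
row([.595,.115,.19],yawR(9.3))
E
```

```text
1.35 [0.5308 0.1974 0.2141] [0.26 1.35 0.08] 0.0918 yaw 9.13
[-0.183, 0.1006, 0.0486] [0.0, 0.0011, -0.0019]
```

Request:
play_rows:
  steps:
    - [[-0.183,0.1,0.048],[0,0,-0.002],-1]
    - [[-0.183,0.1,0.048],[0,0,-0.002],-1]
    - [[-0.183,0.1,0.048],[0,0,-0.002],-1]
    - [[-0.183,0.1,0.048],[0,0,-0.002],-1]

```text
time_s: 1.75
eef_pos: [0.5945, 0.1144, 0.1894]
orientation: [[-0.16, 0.987, -0.001], [0.987, 0.16, -0.002], [-0.002, -0.002, -1.0]]
wrist_force: [-1.0, 1.3, -0.8]
grip_width: 0.0918
```

Run:
```python
from h import *
np.set_printoptions(precision=4,suppress=True)
st()
r=snap('wrist','w1'); a=cv2.imread('pics/w1.png'); 
for n,p in dict(col=(.5951,.115,.124),sp=(.5832,.189,.121),end=(.5996,.0836,.111)).items(): print(n,proj(r,p))
cv2.imwrite('pics/w1b.png',cv2.resize(a,None,fx=1.5,fy=1.5,interpolation=cv2.INTER_CUBIC))
row([.595,.115,.086],yawR(9.3))
```

```text
1.75 [0.5945 0.1144 0.1894] [-0.95  1.26 -0.78] 0.0918 yaw 9.19
col [262.5186 205.2368]
sp [262.6211 114.0786]
end [261.8618 233.541 ]
[-0.0009, 0.0023, 0.2077] [-0.0009, 0.0007, -0.0006]
```

View pics/w1b.png

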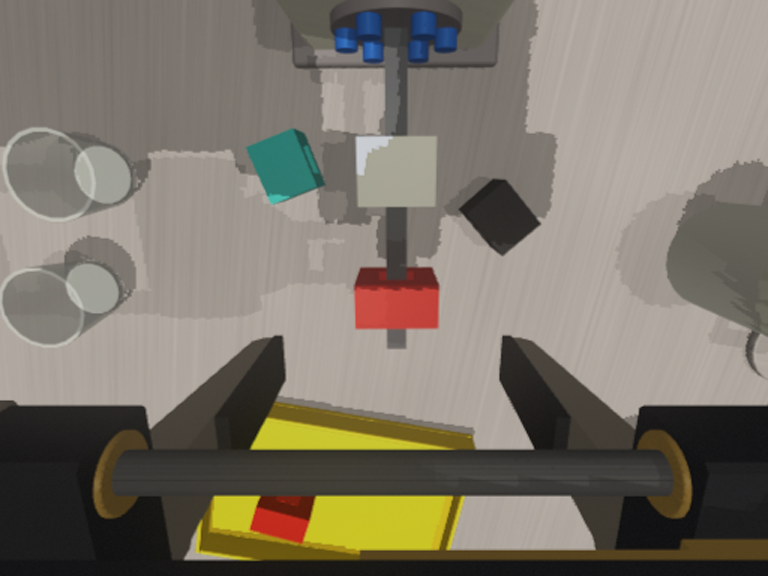

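The wrist view shows the collar top centred at about (264,205) in raw pixels, within 2 px of the prediction. The shaft is straight up and down in the picture, so I can descend.

Request:
play_rows:
  steps:
    - [[0,0.003,0.1],[0,0,0],-1]
    - [[0,0.003,0.207],[0,0,0],-1]
    - [[0,0.003,0.207],[0,0,0],-1]
    - [[0,0.003,0.207],[0,0,0],-1]

```text
time_s: 2.2
eef_pos: [0.594, 0.1168, 0.0864]
orientation: [[-0.162, 0.987, -0.003], [0.987, 0.162, -0.002], [-0.001, -0.004, -1.0]]
wrist_force: [0.2, -0.7, 0.9]
grip_width: 0.092
```

Run:
```python
from h import *
st()
snap('scene','s1'); b=cv2.imread('pics/s1.png')
cv2.imwrite('pics/s1b.png',cv2.resize(b[130:280,200:370],None,fx=4,fy=4,interpolation=cv2.INTER_CUBIC))
```

```text
2.2 [0.594  0.1168 0.0864] [ 0.21 -0.68  0.87] 0.092 yaw 9.33
```

View pics/s1b.png

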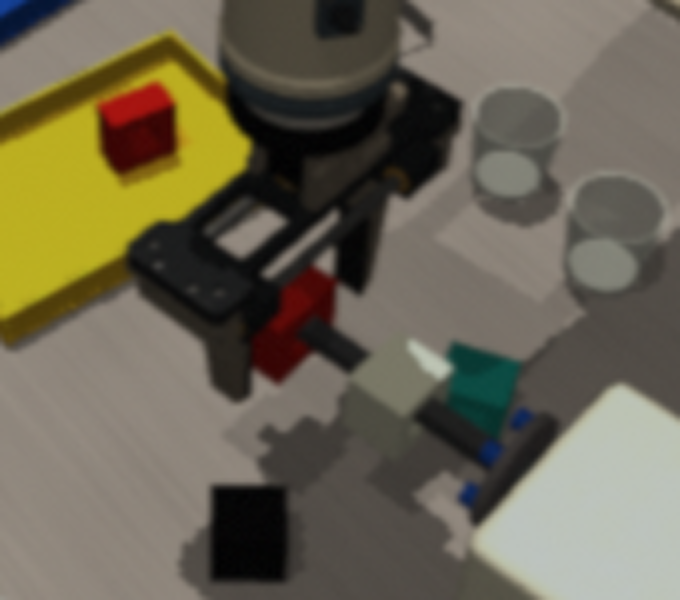

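Fingers straddle the red collar. Closing.

Request:
play_rows:
  steps:
    - [[0,0.004,0],[0,0,0],-1]
    - [[0,0.004,0],[0,0,0],1]
    - [[0,0.004,0],[0,0,0],1]
    - [[0,0.004,0],[0,0,0],1]
    - [[0,0.004,0],[0,0,0],1]
    - [[0,0.004,0],[0,0,0],1]

```text
time_s: 2.85
eef_pos: [0.5976, 0.1171, 0.0881]
orientation: [[-0.162, 0.987, -0.0], [0.987, 0.162, -0.001], [-0.001, -0.0, -1.0]]
wrist_force: [1.2, -0.9, 0.0]
grip_width: 0.0538
```

Run:
```python
from h import *
st()
snap('wrist','w2')
```

```text
2.85 [0.5976 0.1171 0.0881] [ 1.15 -0.89  0.03] 0.0538 yaw 9.3
```

View pics/w2.png

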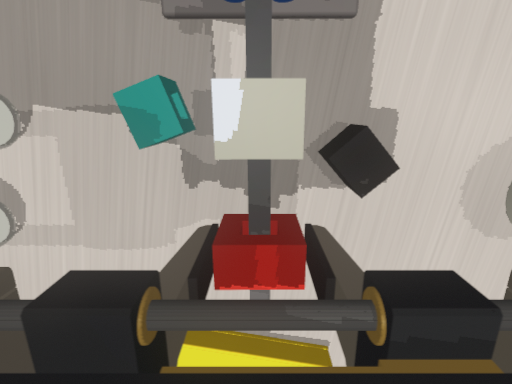

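Opening is still 54 mm, so the fingers have not stopped yet. I'll keep closing.

Request:
play_rows:
  steps:
    - [[0,0,0],[0,0,0],1]
    - [[0,0,0],[0,0,0],1]
    - [[0,0,0],[0,0,0],1]
    - [[0,0,0],[0,0,0],1]

```text
time_s: 3.3
eef_pos: [0.5975, 0.117, 0.088]
orientation: [[-0.162, 0.987, -0.0], [0.987, 0.162, -0.001], [-0.001, -0.001, -1.0]]
wrist_force: [-0.0, -0.5, 0.6]
grip_width: 0.0478
```

Request:
play_rows:
  steps:
    - [[0,0,-0.005],[0,0,0],1]
    - [[0,0,-0.01],[0,0,0],1]
    - [[0,0,-0.01],[0,0,0],1]
    - [[0,0,-0.01],[0,0,0],1]

```text
time_s: 3.7
eef_pos: [0.5976, 0.1171, 0.0931]
orientation: [[-0.162, 0.987, -0.0], [0.987, 0.162, -0.001], [-0.001, -0.0, -1.0]]
wrist_force: [0.0, -1.1, -1.4]
grip_width: 0.0477
```

Run:
```python
from h import *
st()
snap('wrist','w3');a=cv2.imread('pics/w3.png')
cv2.imwrite('pics/w3b.png',cv2.resize(a[180:330,180:340],None,fx=4,fy=4,interpolation=cv2.INTER_CUBIC))
snap('scene','s3'); b=cv2.imread('pics/s3.png')
cv2.imwrite('pics/s3b.png',cv2.resize(b[180:270,230:330],None,fx=6,fy=6,interpolation=cv2.INTER_CUBIC))
```

```text
3.7 [0.5976 0.1171 0.0931] [ 0.05 -1.11 -1.37] 0.0477 yaw 9.3
```

View pics/w3b.png

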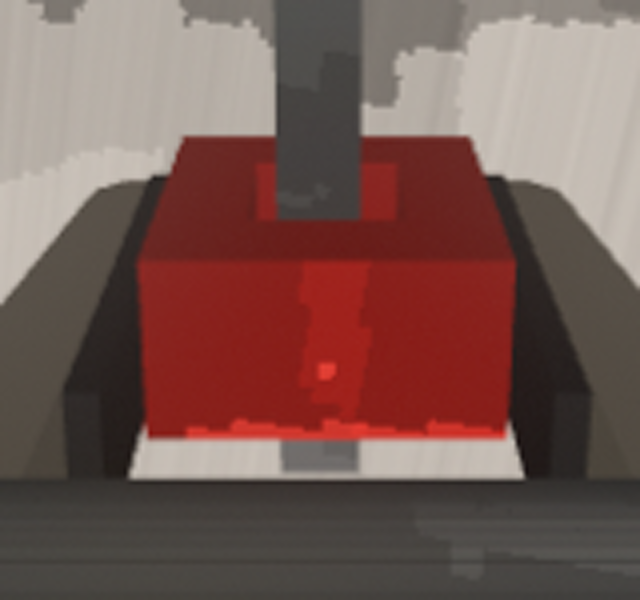

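View pics/s3b.png

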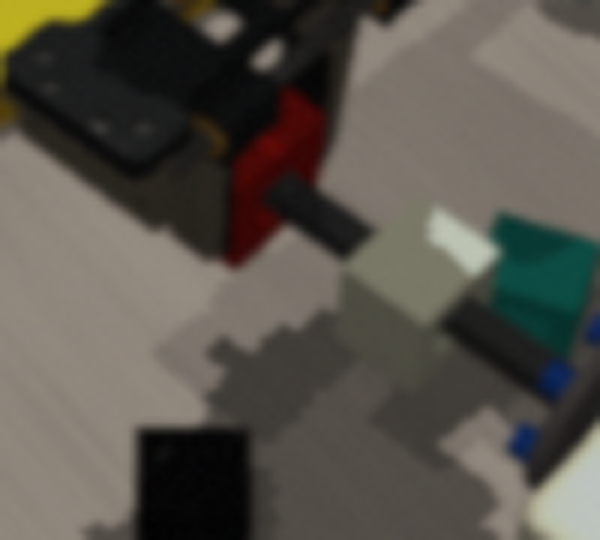

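Collar is gripped (48 mm) and lifted about 5 mm. The hole surrounds the shaft and sits about 1 mm to the right, so I'll nudge it left and slide out.

Request:
play_rows:
  steps:
    - [[-0.02,-0.002,0],[0,0,0],1]
    - [[-0.05,-0.002,0],[0,0,0],1]
    - [[-0.08,-0.002,0],[0,0,0],1]
    - [[-0.11,-0.002,0],[0,0,0],1]
    - [[-0.15,-0.002,0],[0,0,0],1]
    - [[-0.2,-0.002,0],[0,0,0],1]
    - [[-0.2,-0.002,0],[0,0,0],1]

```text
time_s: 4.5
eef_pos: [0.6132, 0.0146, 0.0931]
orientation: [[-0.159, 0.987, -0.0], [0.987, 0.159, -0.002], [-0.002, -0.0, -1.0]]
wrist_force: [-0.2, -0.3, -0.7]
grip_width: 0.0482
```

Run:
```python
from h import *
st()
snap('wrist','w4');snap('top','t4');a=cv2.imread('pics/t4.png')
cv2.imwrite('pics/t4b.png',cv2.resize(a[120:250,80:460],None,fx=2,fy=2,interpolation=cv2.INTER_CUBIC))
```

```text
4.5 [0.6132 0.0146 0.0931] [-0.17 -0.27 -0.68] 0.0482 yaw 9.15
```

View pics/w4.png

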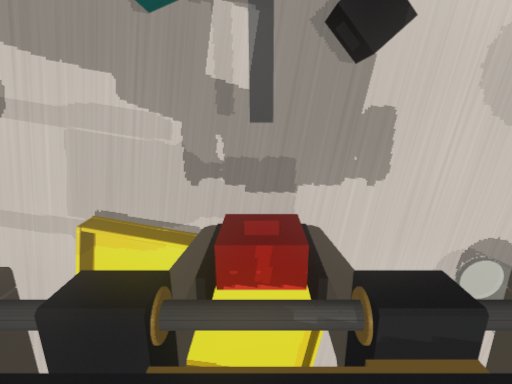

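View pics/t4b.png

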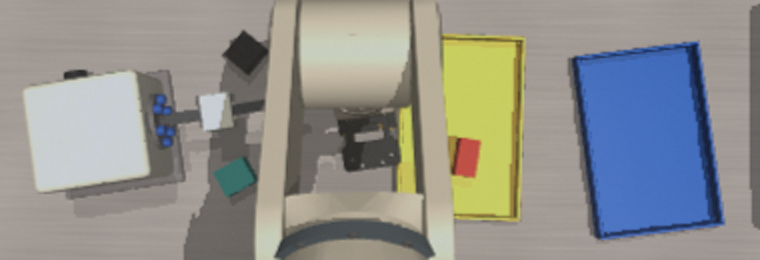

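Collar is clear of the shaft and the spacer is still on it. Next: lift and carry to the tray.

Run:
```python
from h import *
row([.6066,-.349,.17],yawR(7.3))
```

```text
[-0.7208, -0.1289, -0.1534] [-0.0005, 0.0005, 0.0209]
```

Request:
play_rows:
  steps:
    - [[-0.03,0,-0.08],[0,0,0],1]
    - [[-0.1,-0.02,-0.153],[0,0,0.02],1]
    - [[-0.19,-0.04,-0.153],[0,0,0.02],1]
    - [[-0.28,-0.05,-0.153],[0,0,0.02],1]
    - [[-0.37,-0.07,-0.153],[0,0,0.02],1]
    - [[-0.46,-0.08,-0.153],[0,0,0.02],1]
    - [[-0.55,-0.1,-0.153],[0,0,0.02],1]
    - [[-0.64,-0.12,-0.153],[0,0,0.02],1]
    - [[-0.72,-0.129,-0.153],[0,0,0.02],1]
    - [[-0.72,-0.129,-0.153],[0,0,0.02],1]
    - [[-0.72,-0.129,-0.153],[0,0,0.02],1]

```text
time_s: 5.7
eef_pos: [0.6062, -0.3487, 0.1693]
orientation: [[-0.127, 0.992, -0.001], [0.992, 0.127, -0.0], [0.0, -0.001, -1.0]]
wrist_force: [0.4, 1.0, 0.6]
grip_width: 0.0482
```

Run:
```python
from h import *
st()
snap('wrist','w5');snap('scene','s5')
row([.6066,-.349,.018],yawR(7.3))
```

```text
5.7 [ 0.6062 -0.3487  0.1693] [0.42 1.03 0.63] 0.0482 yaw 7.3
[-0.0037, 0.0002, 0.3031] [-0.0008, -0.0001, 0.0014]
```

View pics/w5.png

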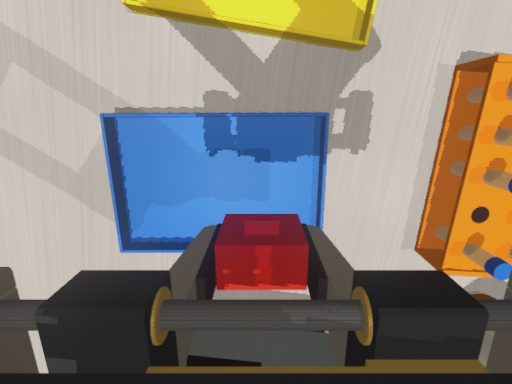

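View pics/s5.png

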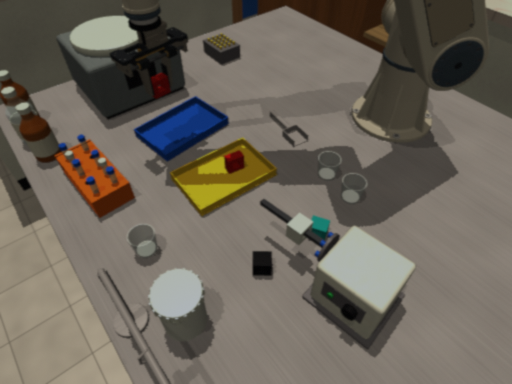

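Run:
```python
from h import *
r=load('s5'); print(proj(r,(.6062,-.3487,.181)),proj(r,(.6066,-.349,.028)))
t=load('top0'); print(proj(t,(.6066,-.349,.028)), proj(load('w5'),(.6066,-.349,.004)))
```

```text
[158.34832106  86.04353268] [168.12908368 130.57463092]
[401.55447665 170.38869748] [261.93584411 180.48490274]
```

The collar projects to (158,86), which matches the scene image, and the target pixel (168,131) is inside the blue tray. Lowering.

Request:
play_rows:
  steps:
    - [[0,0,0.08],[0,0,0],1]
    - [[0,0,0.16],[0,0,0],1]
    - [[0,0,0.23],[0,0,0],1]
    - [[0,0,0.27],[0,0,0],1]
    - [[0,0,0.29],[0,0,0],1]
    - [[0,0,0.297],[0,0,0],1]
    - [[0,0,0.3],[0,0,0],1]
    - [[0,0,0.3],[0,0,0],1]

```text
time_s: 6.6
eef_pos: [0.6071, -0.3473, 0.0208]
orientation: [[-0.13, 0.992, 0.0], [0.992, 0.13, -0.001], [-0.001, 0.0, -1.0]]
wrist_force: [0.3, -1.3, -0.0]
grip_width: 0.0478
```

Run:
```python
from h import *
st()
snap('scene','s6'); b=cv2.imread('pics/s6.png')
cv2.imwrite('pics/s6b.png',cv2.resize(b[50:190,100:270],None,fx=4,fy=4,interpolation=cv2.INTER_CUBIC))
```

```text
6.6 [ 0.6071 -0.3473  0.0208] [ 0.33 -1.3  -0.01] 0.0478 yaw 7.44
```

View pics/s6b.png

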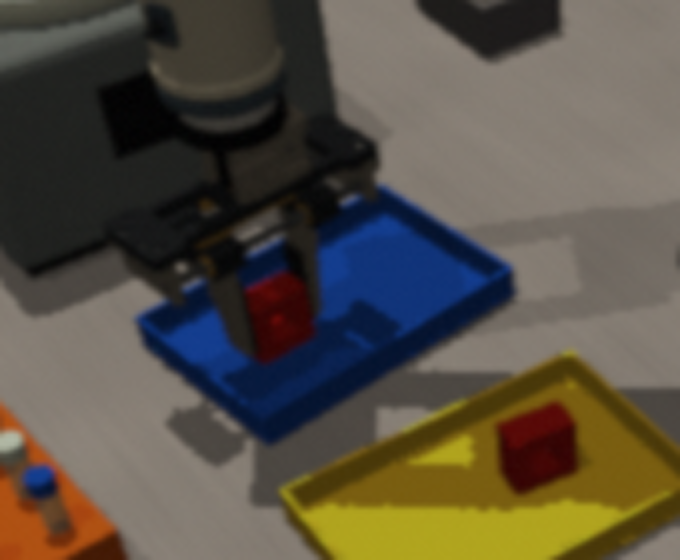

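No contact yet at TCP z 0.021, so down in small steps.

Request:
play_rows:
  steps:
    - [[0,0,0.004],[0,0,0],1]
    - [[0,0,0.008],[0,0,0],1]
    - [[0,0,0.01],[0,0,0],1]
    - [[0,0,0.01],[0,0,0],1]

```text
time_s: 7.05
eef_pos: [0.6072, -0.3476, 0.0161]
orientation: [[-0.129, 0.992, 0.001], [0.992, 0.129, -0.001], [-0.001, 0.001, -1.0]]
wrist_force: [-0.0, 0.7, -0.1]
grip_width: 0.048
```

Request:
play_rows:
  steps:
    - [[0,0,0.002],[0,0,0],1]
    - [[0,0,0.004],[0,0,0],1]
    - [[0,0,0.004],[0,0,0],1]

```text
time_s: 7.35
eef_pos: [0.6072, -0.3476, 0.016]
orientation: [[-0.129, 0.992, 0.001], [0.992, 0.129, -0.001], [-0.001, 0.0, -1.0]]
wrist_force: [-5.2, 3.8, 17.0]
grip_width: 0.0478
```

The 17 N upward force shows the collar is on the floor. I'll ease off and open to about 60 mm.

Request:
play_rows:
  steps:
    - [[0,0,-0.001],[0,0,0],1]
    - [[0,0,-0.001],[0,0,0],-0.3]
    - [[0,0,-0.001],[0,0,0],-0.3]
    - [[0,0,-0.001],[0,0,0],-0.3]
    - [[0,0,-0.001],[0,0,0],-0.3]

```text
time_s: 7.85
eef_pos: [0.6071, -0.3476, 0.0162]
orientation: [[-0.129, 0.992, 0.0], [0.992, 0.129, -0.001], [-0.001, 0.0, -1.0]]
wrist_force: [0.7, -0.5, 0.6]
grip_width: 0.0598
```

Request:
play_rows:
  steps:
    - [[0,0,-0.04],[0,0,0],-0.3]
    - [[0,0,-0.12],[0,0,0],-0.3]
    - [[0,0,-0.2],[0,0,0],-0.3]
    - [[0,0,-0.3],[0,0,0],-0.3]
    - [[0,0,-0.3],[0,0,0],-0.3]

```text
time_s: 8.35
eef_pos: [0.6107, -0.3495, 0.1739]
orientation: [[-0.129, 0.992, 0.01], [0.992, 0.129, -0.007], [-0.008, 0.009, -1.0]]
wrist_force: [0.5, -0.0, 0.5]
grip_width: 0.0598
```

Run:
```python
from h import *
st()
snap('wrist','w7');snap('scene','s7')
row([.61,.02,.21],yawR(9.3))
```

```text
8.35 [ 0.6107 -0.3495  0.1739] [ 0.47 -0.04  0.53] 0.0598 yaw 7.43
[0.7287, 0.0997, -0.0864] [0.0016, 0.0018, -0.0208]
```

View pics/w7.png

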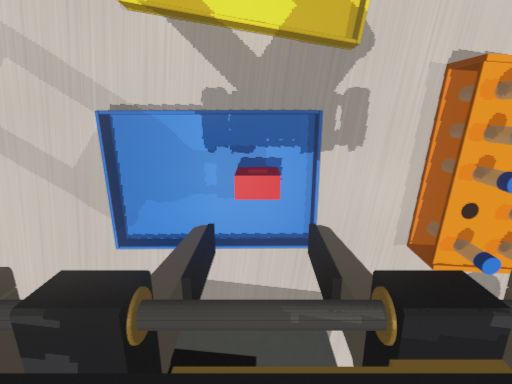

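View pics/s7.png

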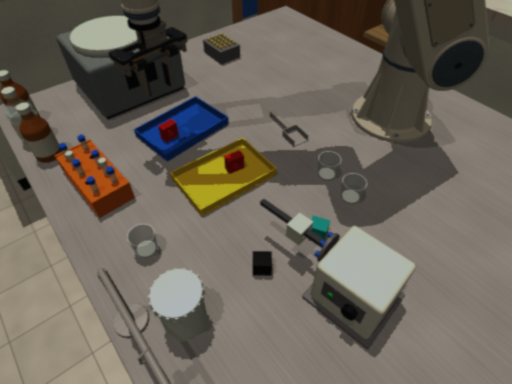

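The collar is upright in the blue tray (wrist (258,185), scene (169,130)) and the spacer is still on the shaft. Going for the spacer.

Request:
play_rows:
  steps:
    - [[0.1,0.01,-0.086],[0,0,0],-1]
    - [[0.19,0.03,-0.086],[0,0,-0.02],-1]
    - [[0.28,0.04,-0.086],[0,0,-0.02],-1]
    - [[0.37,0.05,-0.086],[0,0,-0.02],-1]
    - [[0.46,0.065,-0.086],[0,0,-0.02],-1]
    - [[0.55,0.08,-0.086],[0,0,-0.02],-1]
    - [[0.64,0.09,-0.086],[0,0,-0.02],-1]
    - [[0.729,0.1,-0.086],[0,0,-0.02],-1]
    - [[0.729,0.1,-0.086],[0,0,-0.02],-1]
    - [[0.729,0.1,-0.086],[0,0,-0.02],-1]

```text
time_s: 9.45
eef_pos: [0.6092, 0.0209, 0.2081]
orientation: [[-0.163, 0.987, 0.0], [0.987, 0.163, -0.003], [-0.003, -0.0, -1.0]]
wrist_force: [-0.4, -0.1, 0.3]
grip_width: 0.092
```

Run:
```python
from h import *
st()
row([.5845,.188,.19],yawR(9.3))
```

```text
9.45 [0.6092 0.0209 0.2081] [-0.42 -0.06  0.31] 0.092 yaw 9.36
[0.3378, 0.0057, 0.0353] [-0.0002, 0.0018, 0.0007]
```

Request:
play_rows:
  steps:
    - [[0.1,0,0.035],[0,0,0],-1]
    - [[0.2,0.003,0.035],[0,0,0],-1]
    - [[0.3,0.006,0.035],[0,0,0],-1]
    - [[0.338,0.006,0.035],[0,0,0],-1]
    - [[0.338,0.006,0.035],[0,0,0],-1]
    - [[0.338,0.006,0.035],[0,0,0],-1]

```text
time_s: 10.05
eef_pos: [0.5846, 0.1868, 0.1893]
orientation: [[-0.163, 0.987, -0.001], [0.987, 0.163, -0.004], [-0.004, -0.002, -1.0]]
wrist_force: [-0.1, -0.5, -0.7]
grip_width: 0.0917
```

Run:
```python
from h import *
st()
r=snap('wrist','w8'); a=cv2.imread('pics/w8.png'); print(proj(r,(.5832,.189,.121)))
cv2.imwrite('pics/w8b.png',cv2.resize(a,None,fx=1.5,fy=1.5,interpolation=cv2.INTER_CUBIC))
row([.5845,.188,.086],yawR(9.3))
```

```text
10.05 [0.5846 0.1868 0.1893] [-0.1  -0.46 -0.75] 0.0917 yaw 9.36
[260.50188359 201.97109335]
[0.0041, 0.0003, 0.207] [-0.0009, 0.0023, 0.0001]
```

View pics/w8b.png

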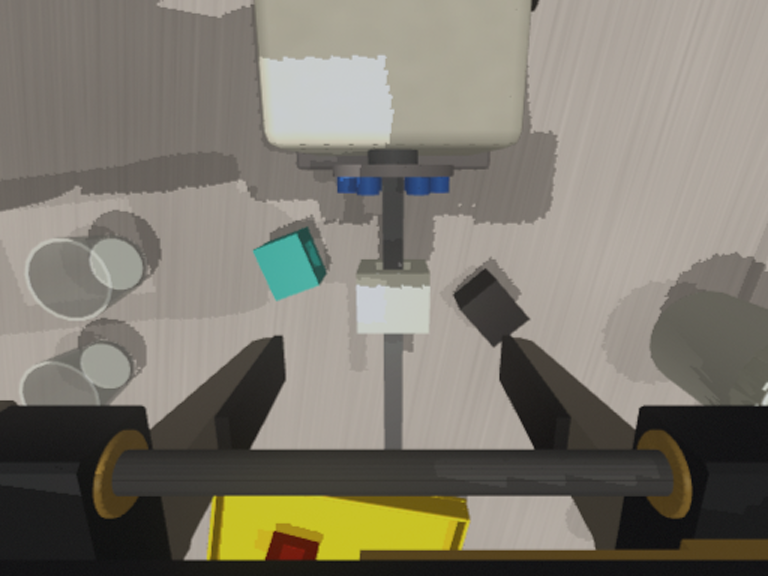

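The spacer's top is centred at raw (262,202) against a predicted (260.5,202), and midway between the fingers. Descend and close.

Request:
play_rows:
  steps:
    - [[0.004,0,0.1],[0,0,0],-1]
    - [[0.004,0,0.207],[0,0,0],-1]
    - [[0.004,0,0.207],[0,0,0],-1]
    - [[0.004,0,0.207],[0,0,0],-1]
    - [[0.004,0,0.207],[0,0,0],-1]

```text
time_s: 10.6
eef_pos: [0.5861, 0.1875, 0.0881]
orientation: [[-0.161, 0.987, 0.002], [0.987, 0.161, -0.003], [-0.003, 0.001, -1.0]]
wrist_force: [0.3, 0.1, 1.7]
grip_width: 0.0914
```

Request:
play_rows:
  steps:
    - [[0,0,0],[0,0,0],1]
    - [[0,0,0],[0,0,0],1]
    - [[0,0,0],[0,0,0],1]
    - [[0,0,0],[0,0,0],1]
    - [[0,0,0],[0,0,0],1]
    - [[0,0,0],[0,0,0],1]
    - [[0,0,0],[0,0,0],1]
    - [[0,0,0],[0,0,0],1]
    - [[0,0,0],[0,0,0],1]
    - [[0,0,0],[0,0,0],1]

```text
time_s: 11.6
eef_pos: [0.586, 0.1876, 0.0881]
orientation: [[-0.161, 0.987, 0.002], [0.987, 0.161, -0.003], [-0.003, 0.001, -1.0]]
wrist_force: [0.2, 0.1, 0.4]
grip_width: 0.042
```

Request:
play_rows:
  steps:
    - [[0,0,-0.005],[0,0,0],1]
    - [[0,0,-0.01],[0,0,0],1]
    - [[0,0,-0.01],[0,0,0],1]
    - [[0,0,-0.01],[0,0,0],1]

```text
time_s: 12.0
eef_pos: [0.5861, 0.1876, 0.0933]
orientation: [[-0.161, 0.987, 0.002], [0.987, 0.161, -0.003], [-0.003, 0.001, -1.0]]
wrist_force: [-0.1, 1.6, -0.3]
grip_width: 0.0417
```

Run:
```python
from h import *
st()
snap('wrist','w9');a=cv2.imread('pics/w9.png')
cv2.imwrite('pics/w9b.png',cv2.resize(a[150:330,170:350],None,fx=3.3,fy=3.3,interpolation=cv2.INTER_CUBIC))
```

```text
12.0 [0.5861 0.1876 0.0933] [-0.08  1.56 -0.28] 0.0417 yaw 9.24
```

View pics/w9b.png

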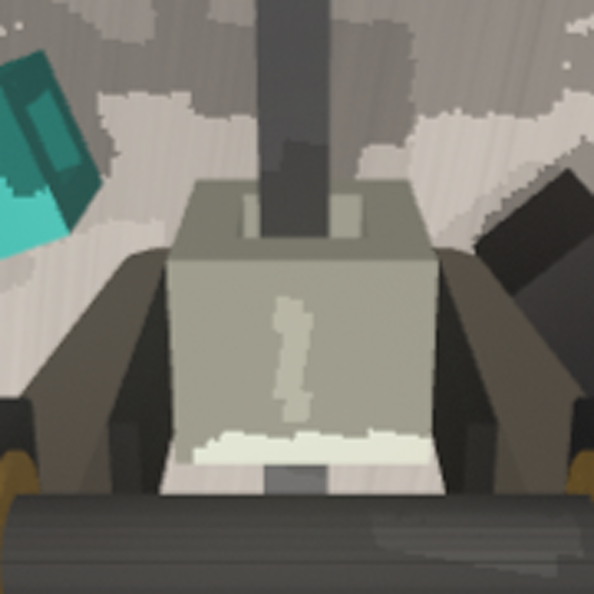

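Gripped (42 mm), and centred apart from about 1.5 mm to the right. Nudge left and slide off.

Request:
play_rows:
  steps:
    - [[-0.02,-0.003,0],[0,0,0],1]
    - [[-0.05,-0.003,0],[0,0,0],1]
    - [[-0.09,-0.003,0],[0,0,0],1]
    - [[-0.13,-0.003,0],[0,0,0],1]
    - [[-0.13,-0.003,0],[0,0,0],1]

```text
time_s: 12.55
eef_pos: [0.5952, 0.1201, 0.0933]
orientation: [[-0.158, 0.987, 0.002], [0.987, 0.158, -0.004], [-0.004, 0.001, -1.0]]
wrist_force: [0.3, 0.2, 0.9]
grip_width: 0.0418
```

Run:
```python
from h import *
st()
snap('wrist','w10');a=cv2.imread('pics/w10.png')
cv2.imwrite('pics/w10b.png',cv2.resize(a[150:330,170:350],None,fx=3.3,fy=3.3,interpolation=cv2.INTER_CUBIC))
```

```text
12.55 [0.5952 0.1201 0.0933] [0.29 0.16 0.89] 0.0418 yaw 9.12
```

View pics/w10b.png

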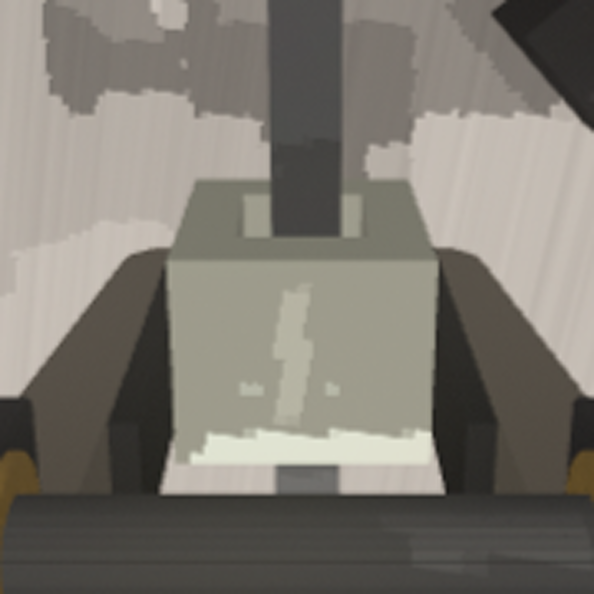

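The shaft is now well inside the hole, about 0.7 mm off the middle. Sliding on.

Request:
play_rows:
  steps:
    - [[-0.03,0.001,0],[0,0,0],1]
    - [[-0.07,0.001,0],[0,0,0],1]
    - [[-0.11,0.001,0],[0,0,0],1]
    - [[-0.15,0.001,0],[0,0,0],1]
    - [[-0.2,0.001,0],[0,0,0],1]
    - [[-0.25,0.001,0],[0,0,0],1]
    - [[-0.25,0.001,0],[0,0,0],1]

```text
time_s: 13.3
eef_pos: [0.6158, -0.0048, 0.0938]
orientation: [[-0.157, 0.988, 0.002], [0.988, 0.157, -0.004], [-0.004, 0.001, -1.0]]
wrist_force: [-0.3, 0.3, -1.1]
grip_width: 0.042
```

Run:
```python
from h import *
st()
snap('wrist','w11')
# tray-local (-.05,0)
row([.557-.0496,-.355-.0063,.17],yawR(7.3))
```

```text
13.3 [ 0.6158 -0.0048  0.0938] [-0.28  0.28 -1.1 ] 0.042 yaw 9.01
[-0.6736, -0.3255, -0.1506] [0.0008, 0.0022, 0.019]
```

View pics/w11.png

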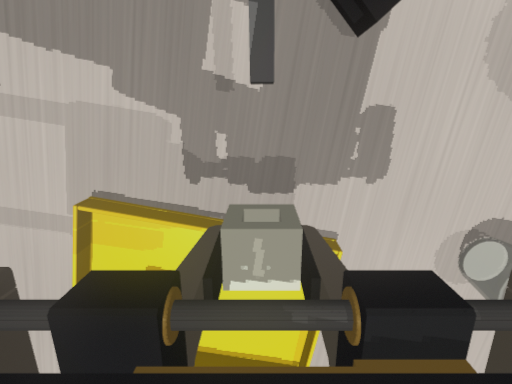

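The spacer is off the shaft and firmly held. Carry it over the tray.

Request:
play_rows:
  steps:
    - [[-0.03,0,-0.08],[0,0,0],1]
    - [[-0.1,-0.05,-0.15],[0,0,0.02],1]
    - [[-0.18,-0.09,-0.15],[0,0,0.02],1]
    - [[-0.26,-0.13,-0.15],[0,0,0.02],1]
    - [[-0.34,-0.165,-0.15],[0,0,0.02],1]
    - [[-0.42,-0.2,-0.15],[0,0,0.02],1]
    - [[-0.5,-0.24,-0.15],[0,0,0.02],1]
    - [[-0.58,-0.28,-0.15],[0,0,0.02],1]
    - [[-0.674,-0.325,-0.15],[0,0,0.02],1]
    - [[-0.674,-0.325,-0.15],[0,0,0.02],1]
    - [[-0.674,-0.325,-0.15],[0,0,0.02],1]

```text
time_s: 14.45
eef_pos: [0.5074, -0.3616, 0.1694]
orientation: [[-0.124, 0.992, 0.002], [0.992, 0.124, -0.003], [-0.003, 0.001, -1.0]]
wrist_force: [0.7, 0.1, -0.9]
grip_width: 0.0419
```

Run:
```python
from h import *
st()
snap('wrist','w12')
row([.5074,-.3613,.018],yawR(7.3))
```

```text
14.45 [ 0.5074 -0.3616  0.1694] [ 0.66  0.11 -0.87] 0.0419 yaw 7.1
[-0.0007, -0.0011, 0.3028] [0.0007, 0.0015, -0.0013]
```

View pics/w12.png

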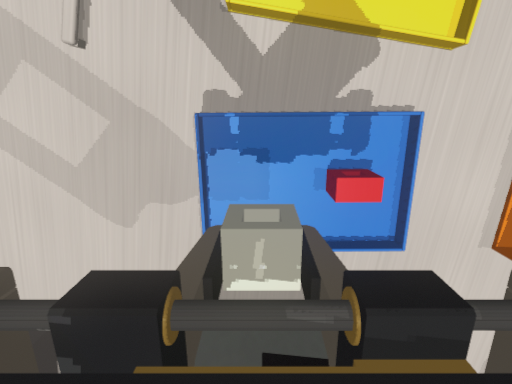

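The collar rests at (355,185), to the right of where the spacer will land, with room between them. Lowering.

Request:
play_rows:
  steps:
    - [[0,0,0.08],[0,0,0],1]
    - [[0,0,0.16],[0,0,0],1]
    - [[0,0,0.23],[0,0,0],1]
    - [[0,0,0.27],[0,0,0],1]
    - [[0,0,0.29],[0,0,0],1]
    - [[0,0,0.3],[0,0,0],1]
    - [[0,0,0.303],[0,0,0],1]
    - [[0,0,0.303],[0,0,0],1]
    - [[0,0,0.303],[0,0,0],1]

```text
time_s: 15.4
eef_pos: [0.5086, -0.3613, 0.0191]
orientation: [[-0.125, 0.992, 0.003], [0.992, 0.125, -0.003], [-0.004, 0.002, -1.0]]
wrist_force: [-0.5, -0.0, 0.3]
grip_width: 0.0421
```

Request:
play_rows:
  steps:
    - [[0,0,0.004],[0,0,0],1]
    - [[0,0,0.006],[0,0,0],1]
    - [[0,0,0.006],[0,0,0],1]

```text
time_s: 15.7
eef_pos: [0.5087, -0.3614, 0.0162]
orientation: [[-0.125, 0.992, 0.003], [0.992, 0.125, -0.003], [-0.004, 0.003, -1.0]]
wrist_force: [-0.5, -0.0, -0.6]
grip_width: 0.0418
```

Request:
play_rows:
  steps:
    - [[0,0,0.002],[0,0,0],1]
    - [[0,0,0.004],[0,0,0],1]
    - [[0,0,0.006],[0,0,0],1]
    - [[0,0,0.006],[0,0,0],1]

```text
time_s: 16.1
eef_pos: [0.5086, -0.3614, 0.0132]
orientation: [[-0.125, 0.992, 0.003], [0.992, 0.125, -0.003], [-0.004, 0.002, -1.0]]
wrist_force: [-0.8, -0.7, 1.6]
grip_width: 0.0416
```

TCP z 0.013 is the expected resting height. One more millimetre to feel for the floor.

Request:
play_rows:
  steps:
    - [[0,0,0.002],[0,0,0],1]
    - [[0,0,0.002],[0,0,0],1]

```text
time_s: 16.3
eef_pos: [0.5086, -0.3614, 0.0131]
orientation: [[-0.125, 0.992, 0.003], [0.992, 0.125, -0.003], [-0.004, 0.002, -1.0]]
wrist_force: [-3.2, 2.5, 10.9]
grip_width: 0.0414
```

The 10.9 N upward force confirms floor contact. Release with about 55 mm opening and rise.

Request:
play_rows:
  steps:
    - [[0,0,-0.001],[0,0,0],1]
    - [[0,0,-0.001],[0,0,0],-0.2]
    - [[0,0,-0.001],[0,0,0],-0.2]
    - [[0,0,-0.001],[0,0,0],-0.2]
    - [[0,0,-0.001],[0,0,0],-0.2]

```text
time_s: 16.8
eef_pos: [0.5085, -0.3614, 0.0134]
orientation: [[-0.125, 0.992, 0.003], [0.992, 0.125, -0.003], [-0.003, 0.002, -1.0]]
wrist_force: [-0.3, -0.0, 0.3]
grip_width: 0.0551
```

Request:
play_rows:
  steps:
    - [[0,0,-0.04],[0,0,0],-0.2]
    - [[0,0,-0.12],[0,0,0],-0.2]
    - [[0,0,-0.2],[0,0,0],-0.2]
    - [[0,0,-0.3],[0,0,0],-0.2]
    - [[0,0,-0.36],[0,0,0],-0.2]
    - [[0,0,-0.36],[0,0,0],-0.2]
    - [[0,0,-0.36],[0,0,0],-0.2]

```text
time_s: 17.5
eef_pos: [0.5082, -0.3609, 0.1938]
orientation: [[-0.125, 0.992, 0.004], [0.992, 0.125, -0.004], [-0.004, 0.003, -1.0]]
wrist_force: [-1.0, 0.3, -1.2]
grip_width: 0.0554
```

Run:
```python
from h import *
st()
snap('wrist','w13');snap('scene','s13'); b=cv2.imread('pics/s13.png')
cv2.imwrite('pics/s13b.png',cv2.resize(b[80:220,110:290],None,fx=4,fy=4,interpolation=cv2.INTER_CUBIC))
```

```text
17.5 [ 0.5082 -0.3609  0.1938] [-1.02  0.31 -1.17] 0.0554 yaw 7.18
```

View pics/w13.png

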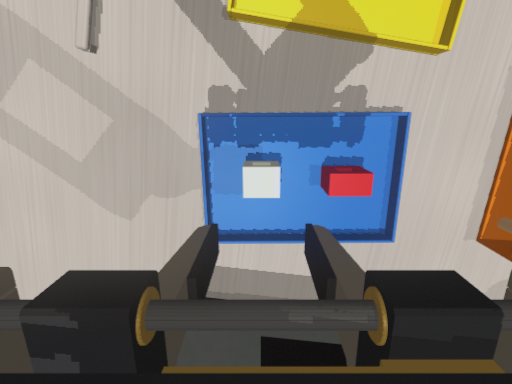

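View pics/s13b.png

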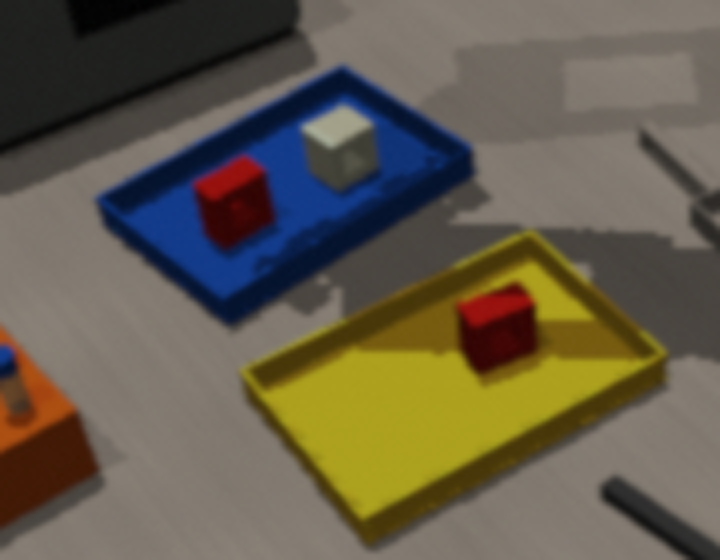

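Both lie side by side on the blue tray's floor: spacer at wrist (262,180), collar at (347,182). The gripper is clear, so I'm handing in.

Run:
```python
from h import *
print(bot.close_job()); st()
```

```text
the job is handed in; nothing more can be done
None
the job is handed in; nothing more can be done
```

I slid the red collar off the shaft and set it on the blue tray's floor while the white spacer was still on the shaft. Then I did the same with the spacer, about 10 cm from the collar, and handed the job in at about 17.6 s of the 61 s allowed.

- **Placing:** each part was let go only once the wrist force showed it on the floor (17 N for the collar, 11 N for the spacer). In both cases the tool was within 1 mm of the resting height I expected.
- **Last pictures:** the final wrist and scene views show both parts upright and apart inside the blue tray. The gripper was about 18 cm above them, touching nothing, and the like collar was still in the yellow tray.
- **Checks that failed or disagreed:** none failed. The top-camera positions were up to about 2 mm off sideways. I corrected this with small nudges before sliding each part, and saw no contact force on the shaft in the readings at the end of each slide.
- **Not checked:** there is no verdict from the hand-in. I did not work out the parts' final positions numerically from the last pictures.

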